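Set the charger's dial and start it

ROBOT

A 7-joint arm with a two-finger parallel gripper is mounted at the origin on the work surface. World frame = base frame: x ahead of the robot, y to its left, z up, the work surface at z = 0. Lengths are in m, angles in rad, forces in N, time in s.
With the tool pointing down it reaches from about 0.425 to 0.925 m from the base axis. Payload 6.8 kg.
Tool frame: the origin (TCP) lies on the front face of the gripper's body, between the roots of the fingers; the fingertips stand 73 mm ahead of it and the grasp point (between the pads) lies 54 mm ahead of it (env.nose_length is the distance from the TCP to the fingertips, in m); z points along the fingers, y is the line along which they close (so a half turn about z gives the same grasp; the last joint's range is limited). The gripper opens to 85 mm and grips with 20 to 120 N. Pads are 22 mm wide; open, the fingers measure 114 mm over their backs; the gripper's body (76 mm by 85 mm) begins 54 mm behind the grasp point. The pads swing forward as they close: fully open they stand 13 mm farther back than shut.
Start: joints at [-1.26, 0.477, 0.022, 1.555, -0.011, 1.109, -0.083], TCP at [0.274, 0.617, 0.304] pointing down, gripper open.
Joint ranges: [-2.96, 2.96], [-0.34, 2.1], [-1.41, 1.46], [0.24, 2.44], [-1.37, 4.51], [0.17, 1.92], [-2.96, 2.96]. Speed limits (rad/s): [2.39, 2.39, 3.14, 3.14, 3.14, 3.14, 3.14].

INTERFACE

Orientations are given as a unit quaternion [w, x, y, z].
In Python, from cell import env, kin, camera, calibration, job gives the robot as it stands. The module is installed in compiled form; this text tells all that it offers. Calls block until the motion is done:
- env.reach(position, orientation): joint-space move of the TCP to a pose.
- env.movel(position, velocity=0.15, rot=None, stop_force=None): straight line of the TCP; rot=None keeps the orientation; velocity is the mean speed in m/s. With stop_force (N) it stops when the force on the tool has changed by that much, and returns True; else False.
- env.goto_joints(angles): joint-space move.
- env.grip(opening, f_grip=None): finger opening in m; f_grip is the grip in N (None keeps the last); returns when the fingers have stopped.
- env.dwell(seconds).
- kin.inverse_kinematics(position, orientation): joint angles nearest the present ones, or None.
- env.get_state(): the state.
- camera(name): name is "scene" or "top" or "wrist"; returns (picture, depth): 384x512x3 uint8, blue, green, red; 384x512 float32, m along the optical axis (not along the pixel's ray), 0 where there is no reading.
- calibration(name): a dict with "fx", "fy", "cx", "cy" (pixels), "rvec" (rotation vector, rad) and "tvec" (3), from world to camera coordinates, as OpenCV has them. Camera axes: x right, y down, z forward; pixel columns grow to the right and rows downward; lengths in m; the calibration is good to about 2 mm. A picture is of the moment at which its call begins: read the wrist's pose just before it. calibration takes no time and is no camera call; for the wrist camera it gives the pose at the moment of the call.
A pose or a line that the arm cannot do raises env.PlanningError and nothing moves.
- job.job_done(): hands the job in; it is judged then, once.
The state is a dict: "time": time; "qpos": joint angles; "joint_velocities": joint speeds; "joint_torque": joint torques, N m; "tcp_pos": TCP position; "orientation": TCP orientation; "force": force on the tool from outside, world axes, zero at the start; "torque": the same for the moment, N m; "opening": finger opening in m; "gripper_force": force on a finger pad.
Only numpy, scipy, OpenCV 4.12 (cv2) and the standard library are available. Lean on these libraries where they do the work, as an engineer would, in place of code of your own. Each camera call takes 0.05 s, during which the arm holds its last target. There are 200 camera calls.

TASK

On the battery charger, turn the big knurled dial with a fingertip until it clicks in with its white pointer at the green mark. Then press the red start button right down and let it come up again, with the dial still at green. Do not press the button before that, and leave everything else standing where it is.

Things in the scene. Friction and masses are not known exactly. Their poses are not given: they have to be found in the camera images.
- dial (a joint): turn of the dial in rad, growing clockwise as seen from above. It clicks into detents every 0.698 rad (40 degrees): 0 = white mark, 0.698 = yellow, 1.396 = green, 2.094 = blue, 2.793 = red; stops at -0.1 and 2.9. It starts at white or yellow (rarely stuck between them). Left alone it springs to the nearest detent. About 0.07 N m takes it out of a detent (a fingertip pressed down with some 8 N on its top, 30 mm from the axis, drags it round)
- dial_top (a point): centre of the dial's flat top, on its upright axis. The dial is a black disc 92 mm across over its ribs and 26 mm high (its top 101 mm above the table), with 30 upright ribs round its edge and a flat top that a fingertip can press on; it lies on the left part (+y) of the charger's top
- dial_pointer (a point): outer end of the white pointer line on the dial's top, 42 mm from the axis; it turns with the dial
- green_mark (a point): centre of the green mark, one of five coloured marks on the charger's top round the dial, 60 mm from the dial's axis, on the charger's front side (towards the robot). Clockwise from above: white, yellow, green, blue, red
- start_top (a point): centre of the top of the red start button, 32 mm across, on the front right part of the charger's top; it moves down with the button
- start (a joint): how far the start button is down, in m: 0 = up, 0.006 = fully down; a spring returns it, fully down takes 5 N
- charger: battery charger, fixed to the table: a grey and black box 200 (x, depth) x 280 (y, width) x 75 mm high; origin at the centre of its underside, x pointing to its back (away from the robot), y to its left, z up. In its frame the dial's axis is at x -25, y +55 mm, the button at x -55, y -85 mm. A green battery pack is docked at the back right of its top and rises to 132 mm above the table
- pack: the spare battery pack, a green and black block 75 x 110 x 59 mm high lying beside the charger; origin at the centre of its underside
- screw_jar: small jar of screws with a white cap, 48 mm across and 60 mm high, standing on the charger's top at the back, behind the dial; origin at the centre of its underside
- paint_tin: paint tin with a red label, 100 mm across, 120 mm high, on the table to the right of the charger (as the robot sees it); origin at the centre of its underside
- tape: roll of blue tape lying flat, 90 mm across, 25 mm high; origin at the centre of its underside
- screwdriver: screwdriver with an orange handle lying on the table; origin on its underside near the middle
- bulb_box: upright cardboard box, 70 x 70 x 110 mm high; origin at the centre of its underside

How it is judged:
By the outcome, as a careful person would: the job done as asked, in the order asked, and still so for the second after the job is handed in, with the robot touching nothing.
It also fails if it takes over 38 s, if anything falls off the work surface, if the arm or the gripper's body presses on something with over 40 N, if the wrist force passes 120 N, or if a joint passes its speed limit or range.

## Working session

There is one attempt and no reset: what is moved stays moved. The work goes in short steps, each a Python script; the robot and the scene stay as the last script left them, time stands still between calls to the robot, and variables do not carry over. Pictures are saved under pics/ and viewed, at most 10 in all, crops included, and the job is handed in when it is done.

```bash
mkdir -p pics; cat > h.py <<'E'
import numpy as np, cv2
from cell import env, kin, camera, calibration, job
def world(name, d, cal, uv):
    R=cv2.Rodrigues(np.array(cal["rvec"],float))[0]; t=np.array(cal["tvec"],float).ravel()
    out=[]
    for u,v in uv:
        z=d[int(round(v)),int(round(u))]
        out.append(R.T@(np.array([(u-cal["cx"])/cal["fx"]*z,(v-cal["cy"])/cal["fy"]*z,z])-t))
    return np.array(out)
def cloud(d,cal):
    R=cv2.Rodrigues(np.array(cal["rvec"],float))[0]; t=np.array(cal["tvec"],float).ravel()
    v,u=np.mgrid[:d.shape[0],:d.shape[1]]
    P=np.stack([(u-cal["cx"])/cal["fx"]*d,(v-cal["cy"])/cal["fy"]*d,d],-1)
    return (P-t)@R
E
python3 - <<'E'
from h import *
s=env.get_state(); print(s["time"],s["tcp_pos"],s["orientation"],env.nose_length)
ims=[]
for n in("top","scene"):
    c=calibration(n); p,d=camera(n); np.savez(f"{n}.npz",p=p,d=d,**{k:np.array(v) for k,v in c.items()}); cv2.imwrite(f"pics/{n}.png",p)
E
```

```text
0.0 [0.2743346  0.61621546 0.30292491] [-1.21828060e-04  2.07880523e-01  9.78153790e-01 -9.14145812e-04] 0.0726
```

View pics/top.png

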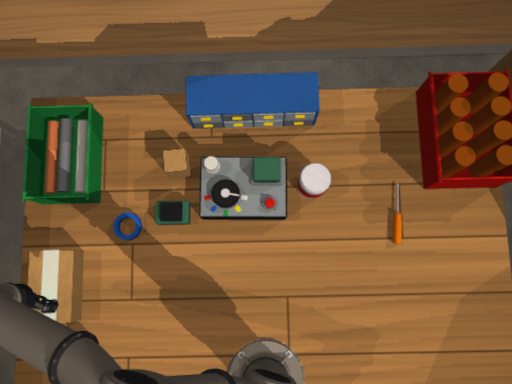

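View pics/scene.png

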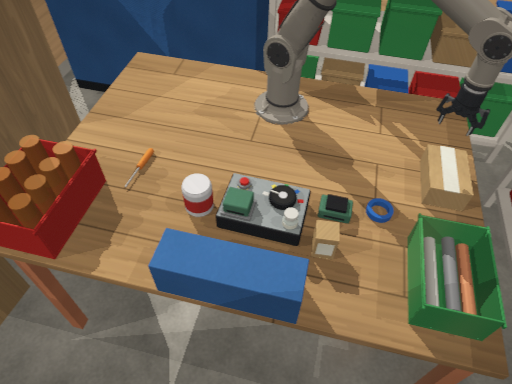

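The top view shows the dial at about (225,193), with its pointer to the right near white (244,197). The green mark is at (226,213) and the button at (269,203). Next I'll fit the charger from depth.

```bash
python3 - <<'E'
from h import *
f=np.load("top.npz"); P=cloud(f["d"],f); p=f["p"]
print(np.round(world("top",f["d"],f,[(225,193),(244,197),(226,213),(269,203),(235,180),(211,163)]),3))
m=(P[...,2]>.055)&(P[...,2]<.2); m[:150]=0;m[225:]=0;m[:,:198]=0;m[:,292:]=0
r=cv2.minAreaRect((P[m][:,:2]*1000).astype(np.float32)); print(r)
s=cv2.resize(p[145:230,190:300],None,fx=7,fy=7,interpolation=cv2.INTER_CUBIC); cv2.imwrite("pics/top_crop.png",s)
E
```

```text
[[ 0.575  0.112  0.106]
 [ 0.565  0.054  0.083]
 [ 0.516  0.112  0.077]
 [ 0.541 -0.025  0.1  ]
 [ 0.621  0.082  0.077]
 [ 0.665  0.152  0.141]]
((599.281005859375, 59.10838317871094), (281.8556213378906, 200.73500061035156), 88.48490905761719)
```

View pics/top_crop.png

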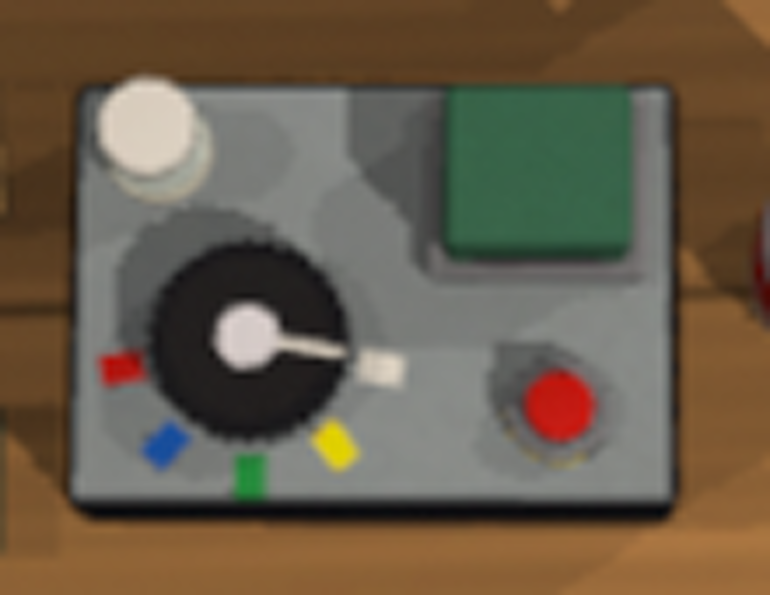

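```bash
cat >> h.py <<'E'
C=np.array([0.5755,0.1135]); B=np.array([0.5415,-0.0247]); r=0.031; sgn=1
def q(phi):  # tool x along azimuth phi (rad), z down
    return np.array([0,np.cos(phi/2),np.sin(phi/2),0])
def pose(az,z,off=0):
    a=np.radians(az); return np.array([*(C+r*np.array([np.cos(a),np.sin(a)])),z]), q(a+off)
E
python3 - <<'E'
from h import *
for off in(0,np.pi):
  for a0 in (220,260,300,180,140):
    js=[kin.inverse_kinematics(*pose(a0-k*20,.17,off)) for k in range(6)]
    print(off,a0,[None if j is None else (round(j[0],2),round(j[6],2)) for j in js])
print(kin.inverse_kinematics(np.array([*B,.17]),q(np.pi)))
E
```

```text
0 220 [(np.float64(-0.29), np.float64(2.0)), (np.float64(-0.36), np.float64(1.67)), (np.float64(-0.46), np.float64(1.36)), (np.float64(-0.52), np.float64(1.03)), (np.float64(-0.57), np.float64(0.7)), (np.float64(-0.62), np.float64(0.39))]
0 260 [(np.float64(-0.15), np.float64(2.64)), (np.float64(-0.22), np.float64(2.32)), (np.float64(-0.29), np.float64(2.0)), (np.float64(-0.36), np.float64(1.67)), (np.float64(-0.46), np.float64(1.36)), (np.float64(-0.52), np.float64(1.03))]
0 300 [(np.float64(-1.04), np.float64(-1.97)), (np.float64(-0.09), np.float64(2.95)), (np.float64(-0.15), np.float64(2.64)), (np.float64(-0.22), np.float64(2.32)), (np.float64(-0.29), np.float64(2.0)), (np.float64(-0.36), np.float64(1.67))]
0 180 [(np.float64(-0.46), np.float64(1.36)), (np.float64(-0.52), np.float64(1.03)), (np.float64(-0.57), np.float64(0.7)), (np.float64(-0.62), np.float64(0.39)), (np.float64(-0.66), np.float64(0.08)), (np.float64(-0.7), np.float64(-0.21))]
0 140 [(np.float64(-0.57), np.float64(0.7)), (np.float64(-0.62), np.float64(0.39)), (np.float64(-0.66), np.float64(0.08)), (np.float64(-0.7)
[... 787 characters left out ...]
.float64(-0.43)), (np.float64(-0.72), np.float64(-0.78)), (np.float64(-0.74), np.float64(-1.15))]
3.141592653589793 180 [(np.float64(-0.8), np.float64(-1.48)), (np.float64(-0.87), np.float64(-1.78)), (np.float64(-1.16), np.float64(-1.7)), (np.float64(-1.16), np.float64(-2.06)), (np.float64(-0.16), np.float64(2.82)), (np.float64(-0.21), np.float64(2.51))]
3.141592653589793 140 [(np.float64(-1.16), np.float64(-1.7)), (np.float64(-1.16), np.float64(-2.06)), (np.float64(-0.16), np.float64(2.82)), (np.float64(-0.21), np.float64(2.51)), (np.float64(-0.26), np.float64(2.22)), (np.float64(-0.3), np.float64(1.93))]
[-0.30503719  0.44441345  0.29674047  2.00518393 -0.19220513  0.71829432
  1.68060742]
```

```bash
python3 - <<'E'
from h import *
env.grip(0.0)
p,o=pose(220,.26); env.reach(p,o)
c=calibration("wrist"); im,d=camera("wrist"); cv2.imwrite("pics/w1.png",im); np.savez("w1.npz",p=im,d=d,**{k:np.array(v) for k,v in c.items()})
s=env.get_state(); print(s["time"],s["tcp_pos"],s["opening"],s["force"])
E
```

```text
3.0417 [0.55176525 0.09466902 0.26005515] -0.00023372272267492582 [-0.81491491 -0.59657432  0.29766076]
```

View pics/w1.png

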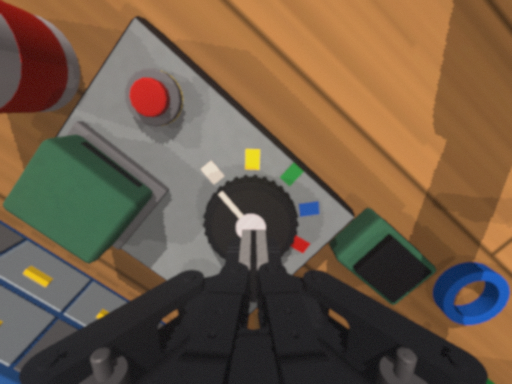

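The wrist view shows the pointer still at white, its tip at (221,194). The dial hub is at about (251,224) and the button at (149,97). I'll check those centres, then drag.

```bash
python3 - <<'E'
from h import *
f=np.load("w1.npz"); W=world("w",f["d"],f,[(251,222),(221,194),(291,174),(149,97),(225,240)]); print(np.round(W,4))
# ray-plane dial centre at dial-top height from rim (204..298 columns, row ~221)
env.movel(pose(220,.185)[0],velocity=.08)
hit=env.movel(pose(220,.164)[0],velocity=.02,stop_force=8)
s=env.get_state(); print(hit,s["time"],s["tcp_pos"],s["force"],s["torque"])
E
```

```text
[[ 0.5715  0.1094  0.1013]
 [ 0.5675  0.0709  0.1021]
 [ 0.5158  0.1136  0.0764]
 [ 0.541  -0.0257  0.0969]
 [ 0.6018  0.1024  0.1014]]
True 4.7833 [0.55173983 0.09357017 0.17366166] [-1.16027003  0.91179558  6.75239014] [-0.1390098   0.26006381 -0.02607074]
```

```bash
python3 - <<'E'
from h import *
z=.1730
for az in range(212,170,-8):
    p,o=pose(az,z); env.movel(p,velocity=.02,rot=o)
    s=env.get_state(); f=s["force"]; print(az,round(s["time"],2),np.round(s["tcp_pos"],4),np.round(f,1))
    z-=np.clip((11-f[2])*1e-4,-5e-4,5e-4)
c=calibration("wrist"); im,d=camera("wrist"); cv2.imwrite("pics/w2.png",im)
E
```

```text
212 5.14 [0.5499 0.0965 0.1736] [-0.2 -1.9  6.2]
204 5.51 [0.5481 0.1005 0.1736] [-1.4 -2.1 10.1]
196 5.88 [0.5467 0.105  0.1736] [-1.5 -0.7  9.6]
188 6.24 [0.5459 0.1098 0.1736] [-1.7  0.5 10.6]
180 6.61 [0.5459 0.1143 0.1736] [-1.   0.3  9.6]
172 6.97 [0.5464 0.1178 0.1736] [-0.4 -0.8 11.2]
```

View pics/w2.png

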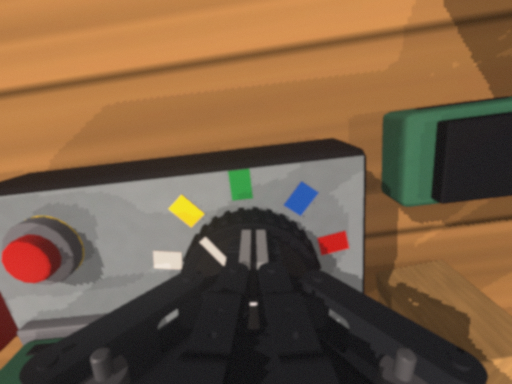

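The pointer's outer end is at (203,240), about level with yellow (186,211), so the dial is following with a small lag. I'll continue.

```bash
python3 - <<'E'
from h import *
z=.1727
for az in range(164,127,-7):
    p,o=pose(az,z); env.movel(p,velocity=.02,rot=o)
    s=env.get_state(); f=s["force"]; print(az,round(s["time"],2),np.round(s["tcp_pos"],4),np.round(f,1))
    z-=np.clip((11-f[2])*1e-4,-5e-4,5e-4)
c=calibration("wrist"); im,d=camera("wrist"); cv2.imwrite("pics/w3.png",im)
E
```

```text
164 7.39 [0.5471 0.1219 0.1737] [ 1.8 -0.9  6.6]
157 7.73 [0.5486 0.1258 0.1736] [ 1.1 -0.3  9.2]
150 8.07 [0.5507 0.1294 0.1736] [0.7 0.4 9.8]
143 8.42 [0.5531 0.1326 0.1736] [ 1.6 -0.1 10.1]
136 8.76 [0.5554 0.1349 0.1736] [ 0.5 -1.5 11.8]
129 9.1 [0.5579 0.1371 0.1736] [-0.5 -2.2 11.2]
```

View pics/w3.png

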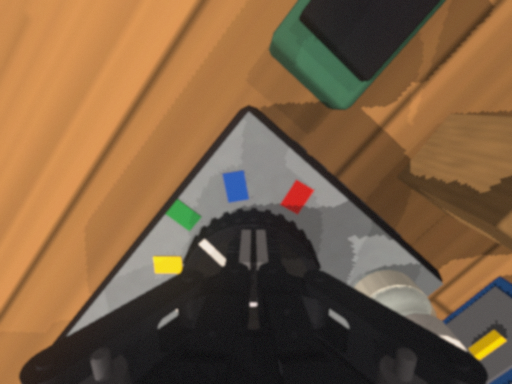

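The pointer line from (223,264) to (203,240) runs out to the green mark at (183,214). I'll lift off, move above the button and check the dial before pressing.

```bash
python3 - <<'E'
from h import *
p,o=pose(129,.25); env.movel(p,velocity=.1)
env.reach(np.array([*B,.25]),q(np.pi))
s=env.get_state(); print(s["time"],s["tcp_pos"],s["force"])
im,d=camera("wrist"); t,_=camera("top")
a=cv2.resize(t[145:230,190:300],(512,396),interpolation=cv2.INTER_CUBIC)
cv2.imwrite("pics/w4.png",cv2.resize(np.vstack([im,a]),(394,600)))
E
```

```text
11.0917 [ 0.54151741 -0.02402094  0.24962438] [-0.47074452 -0.18496727  0.25686206]
```

View pics/w4.png

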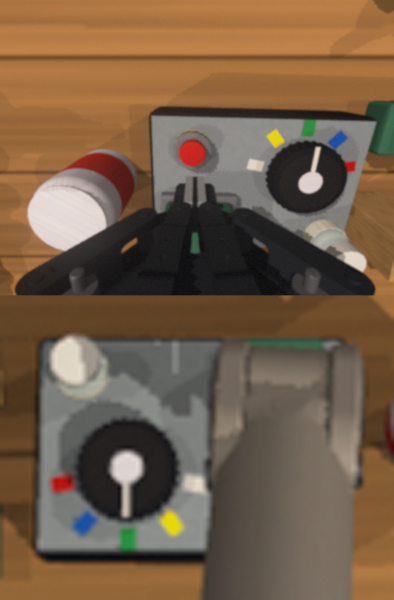

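The dial is clicked in at green in both views: the pointer aims at the green mark at (127,540) in the lower view. Pressing now.

```bash
python3 - <<'E'
from h import *
env.movel(np.array([*B,.176]),velocity=.08)
z=.172; f0=env.get_state()["force"][2]
while z>.157:
    env.movel(np.array([*B,z]),velocity=.02); s=env.get_state(); print(round(z,4),np.round(s["tcp_pos"],4),round(s["force"][2]-f0,1))
    if s["force"][2]-f0>14: break
    z-=.0012
env.dwell(.3); print(env.get_state()["tcp_pos"][2],env.get_state()["force"])
env.movel(np.array([*B,.25]),velocity=.08)
env.reach(np.array([.45,-.15,.3]),q(np.pi))
print(env.get_state()["time"])
im,d=camera("top"); w,_=camera("scene")
a=cv2.resize(im[145:230,190:300],(512,396),interpolation=cv2.INTER_CUBIC)
cv2.imwrite("pics/w5.png",cv2.resize(np.vstack([w,a]),(394,600)))
E
```

```text
0.172 [ 0.5415 -0.0247  0.172 ] 0.0
0.1708 [ 0.5415 -0.0247  0.1708] 0.5
0.1696 [ 0.5417 -0.0247  0.1697] 1.2
0.1684 [ 0.5417 -0.0247  0.1685] 2.6
0.1672 [ 0.5417 -0.0247  0.1673] 3.7
0.166 [ 0.5417 -0.0247  0.1661] 4.1
0.1648 [ 0.5416 -0.0247  0.1649] 4.4
0.1636 [ 0.5417 -0.0247  0.1637] 6.4
0.1624 [ 0.5417 -0.0248  0.1635] 16.6
0.16350602512826806 [-3.41619646  0.15413932 16.01723708]
16.85
```

View pics/w5.png

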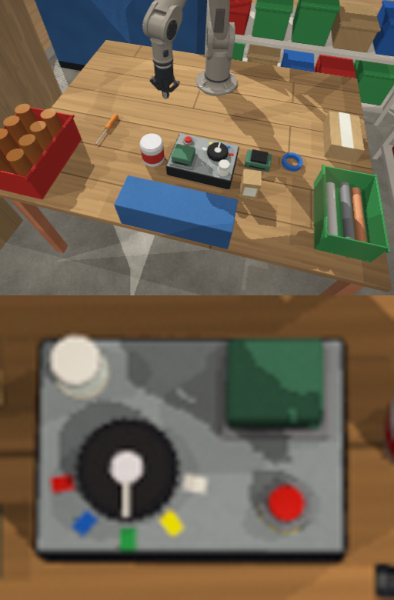

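The button bottomed out at 16 N after about 6 mm of travel and came back up. The dial is still at green, and nothing else has moved.

```bash
python3 -c "
from cell import job; print(job.job_done())"
```

```text
the job is handed in; nothing more can be done
None
```

The dial is clicked in at green, the start button was then pressed fully down and released, nothing else was moved, and the job was handed in at about 17 s of the 38 s allowed.

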